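# Turn the counter carousel to the rubber stamp

## Robot

A 6-joint arm with a two-finger parallel gripper is mounted at the origin on a cart in front of the work surface, level with it; the furniture and walls round the work are solid. World frame = base frame: x ahead of the robot, y to its left, z up, the work surface at z = 0. Lengths are in mm, angles in rad, forces in N, time in s.
With the tool pointing down it reaches from about 325 to 775 mm from the base axis. Payload 5.5 kg.
Tool frame: the origin (TCP) lies between the finger pads; the fingertips stand 22 mm ahead of it and the grasp point (between the pads) lies 3 mm ahead of it; z points along the fingers, y is the line along which they close (so a half turn about z gives the same grasp; the last joint's range is limited). The gripper opens to 88 mm and grips with 3 to 60 N. Pads are 20 mm wide; open, the fingers measure 115 mm over their backs; the gripper's body (75 mm by 178 mm) begins 61 mm behind the grasp point.
Start: joints at [1.226, 0.091, 1.231, -0, 1.82, -0.057], TCP at [170.31, 575.336, 244.631] pointing down, gripper open.
Joint ranges: [-2.87, 2.87], [-0.86, 2.18], [0.17, 2.46], [-1.51, 4.65], [0.06, 2.69], [-2.65, 2.65]. Speed limits (rad/s): [2.57, 2.57, 3.01, 3.14, 3.14, 3.14].

## Interface

Orientations are given as a unit quaternion [w, x, y, z].
In Python, from workcell import observe, snapshot, calibration, hand_in, search_frame, outline_of gives the robot as it stands. The module is installed in compiled form; this text tells all that it offers.
- The arm moves only by the tool send_rows, never from a script. Its argument "moves" is text: rows parted by semicolons, each of 5 numbers parted by spaces: the closure, from 0 (fully open) to 1 (shut), then the shift along the tool's x, y, z in m, then the turn about the tool's z in rad. In form: jaw x y z twist; .... A call has 1 to 20 rows; each row is the pose to reach, as a shift and turn from the pose commanded when the call began, along the tool's axes at that moment; what a row does not reach only later rows make up. A row lasts 1/12 s, in which the tool goes at most 41.7 mm and 7.16 degrees, less where a joint would pass 70% of its speed; a pose out of reach is approached as far as the arm can. A call with a gripper value outside its range is refused whole. The fingers move at their own pace and stop on an object; "grip_force" is the grip in N (left out, the last holds). Time passes only in rows, so rows that repeat a pose let the fingers close. It gives the time, the measured TCP pose, the force, the opening and the grip force at its end, in the units of the state.
- observe(): the state, without advancing time (a new reading comes with each control period).
- snapshot(name): name is "side" or "top"; returns (picture, depth): 480x640x3 uint8, red, green, blue; 480x640 float32, mm along the optical axis (not along the pixel's ray), 0 where there is no reading.
- calibration(name): a dict with "vertical_fov" (degrees; the focal length in pixels is half the picture's height over the tangent of half this angle, whatever the lens; pixels are square), "cx", "cy" (the principal point, pixels), "pose" (4x4, takes a point from camera to world coordinates). Camera axes: x right, y down, z forward; pixel columns grow to the right and rows downward; lengths in mm; the calibration is good to about 2 mm. A picture is of the moment at which its call begins. calibration takes no time and is no camera call.
- hand_in(): hands the job in; it is judged then, once.
Trained networks look in the newest picture that a camera, given by its name, has taken for a name from the list of things; names that differ only in an ending like _2 or _b are one class to them, and where a whole thing is asked for, a point or a joint stands for the part that bears it (a point fixed in the world has none). Each returns a list of dicts, best first, with "confidence" (0 to 1); they miss things now and then, are a little off and sometimes report something else, mostly with a low value. They report only what shows in the picture. A call takes as long as a camera call. They do not tell look-alikes from the thing itself.
- search_frame(query, camera): "centre" ([column, row] in pixels, amid what is visible of it).
- outline_of(query, camera): "region" (480x640 bool, what is visible of it) and "centre" ([column, row] in pixels, amid what is visible of it).
The state is a dict: "time_s": time; "q": joint angles; "qvel": joint speeds; "joint_efforts": joint torques, N m; "position": TCP position; "orientation": TCP orientation; "wrist_force": force on the tool from outside, world axes, zero at the start; "torque": the same for the moment, N m; "gripper_width": finger opening in mm; "gripper_force": force on a finger pad.
Only numpy, scipy, OpenCV 4.12 (cv2) and the standard library are available. Lean on these libraries where they do the work, as an engineer would, in place of code of your own. Each camera call takes 0.05 s, during which the arm holds its last target. There are 200 camera calls.

## Task

Push the round revolving tray on the counter slowly round with your fingertips, by the finger posts on its rim, until the wooden rubber stamp stands at the front, in line with the pointer tongue that sticks out from under the tray. Do not touch or lift the things in the tray, and leave everything else on the counter where it is.

Things in the scene. Friction and masses are not known exactly. Their poses are not given: they have to be found in the camera images.
- carousel_base: fixed dark steel foot under a revolving tray (radius 85 mm, 10 mm high) with a flat pointer tongue, 24 mm wide, 7 mm thick, that sticks out along the counter to 187 mm from the centre, a small stud near its end: it marks the front. Origin: underside, on the tray's axis. Its -x axis runs along the tongue (towards the robot, turned up to 0.5 rad either way)
- carousel: revolving tray of dark wood, 280 mm across; turns either way with light friction (about 1 N at a post) and stays where left. Origin: on its vertical axis, 12 mm above the counter. Above the counter: floor 20 mm, outer lip and divider walls 34 mm, hub 44 mm. Walls at 45, 135, 225, 315 degrees of its frame part four compartments with one thing in each
- rubber_stamp: wooden rubber stamp with a turned handle, 26x52x85 mm, standing loose in one of the four compartments with its centre about 72 mm from the tray's axis; origin: centre of its underside, z up
- pin_tin: round flat pin tin, 66 mm across, 26 mm high, loose in another compartment; origin: centre of its underside
- spool_0: thread spool, 29 mm across, 44 mm high, standing loose in another compartment; origin: centre of its underside
- tape_measure: rolled tape measure, 54x49x18 mm, loose in the last compartment; origin: centre of its underside
- calculator: desk calculator, 120x70x16 mm, loose bystander lying on the counter to the right; origin: centre of its underside
- card_terminal: card payment terminal, 160x74x25 mm, loose bystander lying on the counter to the right; origin: centre of its underside
- spot_dropper: small dropper bottle, 33 mm across, 102 mm high, loose bystander standing to the left of the tray; origin: centre of its underside
- post_0 (a point): centre of the top of one of four upright steel finger posts on the tray's rim: a pin 16 mm across (a collar 22 mm across up to 38 mm above the counter), its top 95 mm above the counter, 118 mm from the tray's axis at 45 degrees of the tray's frame, at the end of a divider wall; push it sideways to turn the tray
- post_1 (a point): centre of the top of one of four upright steel finger posts on the tray's rim: a pin 16 mm across (a collar 22 mm across up to 38 mm above the counter), its top 95 mm above the counter, 118 mm from the tray's axis at 135 degrees of the tray's frame, at the end of a divider wall; push it sideways to turn the tray
- post_2 (a point): centre of the top of one of four upright steel finger posts on the tray's rim: a pin 16 mm across (a collar 22 mm across up to 38 mm above the counter), its top 95 mm above the counter, 118 mm from the tray's axis at 225 degrees of the tray's frame, at the end of a divider wall; push it sideways to turn the tray
- post_3 (a point): centre of the top of one of four upright steel finger posts on the tray's rim: a pin 16 mm across (a collar 22 mm across up to 38 mm above the counter), its top 95 mm above the counter, 118 mm from the tray's axis at 315 degrees of the tray's frame, at the end of a divider wall; push it sideways to turn the tray
There are look-alikes about, which are no part of the job. What is shaped like the rubber_stamp but pink is not meant.

How it is judged:
By the outcome, as a careful person would: the job done as asked, in the order asked, and still so for the second after the job is handed in, with the robot touching nothing.
It also fails if it takes over 51 s, if anything falls off the work surface, if the arm or the gripper's body presses on something with over 40 N, if the wrist force passes 120 N, or if a joint passes its speed limit or range.

## Working session

There is one attempt and no reset: what is moved stays moved. The work goes in short steps, Python scripts to look and compute and a tool call to move; the robot and the scene stay as the last step left them, time stands still between calls to the robot, and variables do not carry over. Pictures are saved under pics/ and viewed, at most 10 in all, crops included, and the job is handed in when it is done.

Besides the shell and the picture viewer there is one more tool, called after "Request:" by a JSON object that holds its "method" and its "body". send_rows: Moves the arm, as the interface text tells. Its arguments: {"type":"object","properties":{"moves":{"type":"string"},"grip_force":{"type":"number"}},"required":["moves"]}

```bash
mkdir -p pics
cat > h.py <<'E'
import numpy as np, cv2
from workcell import *
def K(n):
    c=calibration(n); return 240/np.tan(np.radians(c["vertical_fov"])/2),c["cx"],c["cy"],np.array(c["pose"])
def world(n,depth):
    f,cx,cy,P=K(n); v,u=np.mgrid[:480,:640]
    X=np.stack([(u-cx)/f*depth,(v-cy)/f*depth,depth,np.ones_like(depth)],-1)
    return (X@P.T)[...,:3]
E
python3 - <<'E'
from h import *
s=observe(); print(s["position"],s["orientation"],s["time_s"])
for n in("top","side"):
    p,d=snapshot(n); cv2.imwrite(f"pics/{n}0.png",p[...,::-1]); W=world(n,d)
    print(n,np.round(K(n)[3],2).tolist())
    for q in("rubber_stamp","post_0","carousel_base","carousel","pin_tin","spool_0","tape_measure","spot_dropper"):
        for r in search_frame(q,n)[:5]:
            c=np.round(r["centre"]).astype(int); print(q,c,round(r["confidence"],2),W[c[1],c[0]].round())
E
```

```text
[170.22193694 575.08224008 243.54575932] [-1.86974480e-04  1.43410972e-01  9.89662764e-01 -9.33291762e-04] 0.0
top [[0.02, -1.0, 0.07, 427.92], [-1.0, -0.02, -0.01, -33.63], [0.01, -0.07, -1.0, 1341.04], [0.0, 0.0, 0.0, 1.0]]
rubber_stamp [245 330] 0.7 [317. 134.  81.]
rubber_stamp [374 258] 0.63 [ 486. -156.   79.]
rubber_stamp [266 254] 0.58 [489.  88. 105.]
post_0 [265 229] 0.87 [551.  98.  43.]
carousel_base [236 287] 0.76 [413. 168.   5.]
carousel_base [266 232] 0.48 [545.  97.  31.]
carousel [264 228] 0.8 [553. 101.  44.]
pin_tin [269 197] 0.76 [627.  91.  45.]
pin_tin [265 256] 0.58 [484.  91. 104.]
spool_0 [234 223] 0.62 [562. 170.  55.]
tape_measure [295 225] 0.79 [564.  29.  23.]
spot_dropper [184 170] 0.8 [681. 285.  78.]
side [[-0.84, -0.33, 0.43, -203.41], [-0.54, 0.51, -0.67, 1063.8], [0.01, -0.8, -0.61, 1109.61], [0.0, 0.0, 0.0, 1.0]]
rubber_stamp [336 334] 0.84 [305. 145.  35.]
post_0 [230 304] 0.71 [611. 196.  24.]
carousel [233 302] 0.75 [614. 180.  18.]
spool_0 [376 223] 0.15 [ 463. -378.   16.]
spot_dropper [180 310] 0.55 [680. 313.  58.]
spot_dropper [377 221] 0.42 [ 466. -390.   16.]
```

View pics/top0.png

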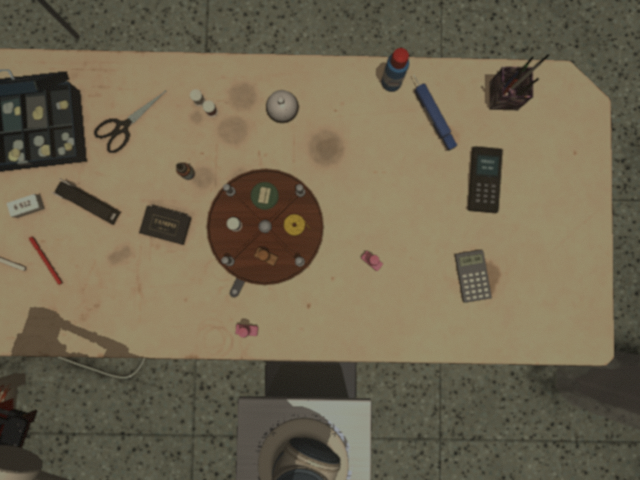

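View pics/side0.png

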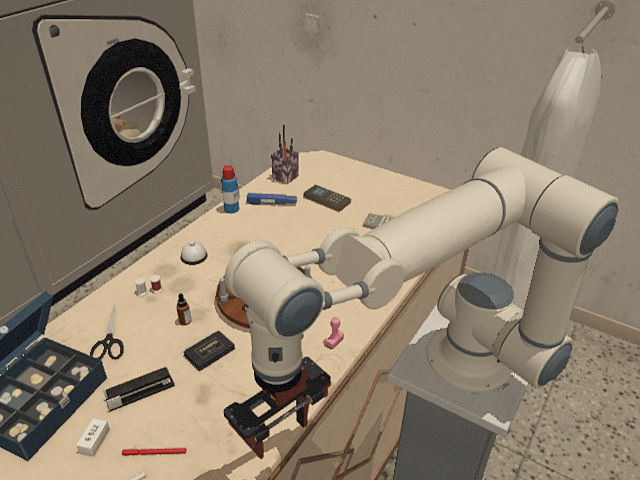

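The top view shows the tray at about (265,227), with posts at (229,190), (300,190), (300,262) and (228,261). The wooden stamp is at (266,255) and the tongue at (236,287). The pink look-alikes are on the counter at (246,330) and (371,260). Next I'll measure these more exactly.

```bash
cat >> h.py <<'E'
def measure(name,save=None):
    p,d=snapshot("top"); W=world("top",d)
    if save: cv2.imwrite(save,cv2.resize(p[150:345,185:345,::-1],None,fx=3,fy=3,interpolation=cv2.INTER_CUBIC))
    return p,d,W
def clusters(W,mask,mn=3):
    n,l,s,c=cv2.connectedComponentsWithStats(mask.astype(np.uint8))
    return [(s[i,4],c[i].round(1),np.median(W[l==i],0).round(1),W[l==i].mean(0).round(1)) for i in range(1,n) if s[i,4]>=mn]
E
python3 - <<'E'
from h import *
p,d,W=measure("top","pics/z0.png")
R=np.hypot(W[...,0]-553,W[...,1]-101)
for lo,hi,rm in((70,110,150),(40,200,150),(4,13,200)):
    print(lo)
    for c in clusters(W,(W[...,2]>lo)&(W[...,2]<hi)&(R<rm)): print(c)
for q in("carousel_base","rubber_stamp","carousel","post_0"):
    for r in outline_of(q,"top")[:3]:
        m=r["region"]; print(q,r["confidence"],m.sum(),r["centre"],W[m].mean(0).round(1),np.median(W[m],0).round(1))
E
```

```text
70
(np.int32(51), array([227. , 187.5]), array([640. , 182.3,  92.4]), array([640. , 182.8,  90.4]))
(np.int32(46), array([299.5, 187.8]), array([641.8,  16.5,  92.7]), array([642.3,  17.2,  91.4]))
(np.int32(99), array([263.8, 254.9]), array([486.7,  93.5, 100.3]), array([486.9,  93.8,  99.6]))
(np.int32(51), array([225.8, 259.8]), array([474.3, 179.3,  93.5]), array([474.7, 180.3,  90.9]))
(np.int32(41), array([299. , 260.2]), array([477.1,  14.7,  94.2]), array([476.7,  14.7,  94.1]))
40
(np.int32(578), array([264.4, 195. ]), array([631.6, 102.1,  45. ]), array([631.5, 101.8,  45.1]))
(np.int32(76), array([228.3, 188.7]), array([638.4, 181.1,  89.5]), array([639.3, 181.8,  77.9]))
(np.int32(64), array([299.9, 189.1]), array([640.4,  16.2,  91.2]), array([641.2,  16.7,  80.9]))
(np.int32(9), array([295.3, 216.7]), array([581.1,  28.4,  41.6]), array([581.8,  27.7,  41.5]))
(np.int32(132), array([233.4, 223.3]), array([561.2, 170.3,  63.5]), array([561. , 170.1,  62.5]))
(np.int32(3), array([286.3, 219.7]), array([573.5,  49.6,  41.5]), array([574.2,  48.8,  41.3]))
(np.int32(83), a
[... 6433 characters left out ...]
0.8, 306. ]), array([368.4, 107.2,   5.2]), array([368.4, 107.5,   5.4]))
(np.int32(3), array([284.7, 308. ]), array([364.6,  49.4,   5.4]), array([364.6,  50.1,   6. ]))
carousel_base 0.45 171 [235.1, 288.1] [412.1 163.2  30.9] [412.8 166.7   7.4]
rubber_stamp 0.81 276 [373.4, 261.8] [ 482.3 -155.1   44.1] [ 483.  -154.1   23.9]
rubber_stamp 0.7 270 [246.1, 328.6] [314.8 134.5  46.4] [315.  133.7  24.1]
rubber_stamp 0.5 188 [265.4, 254.8] [485.5  90.7  85. ] [485.4  90.2  86.8]
carousel 0.61 9188 [262.0, 228.4] [555.8 101.6  28. ] [551.1 103.5  20.8]
post_0 0.89 9708 [265.3, 228.8] [555.6 100.9  28. ] [551.3 101.7  20.9]
post_0 0.72 253 [184.2, 170.9] [682.8 285.9  61. ] [683.2 286.5  59.2]
```

View pics/z0.png

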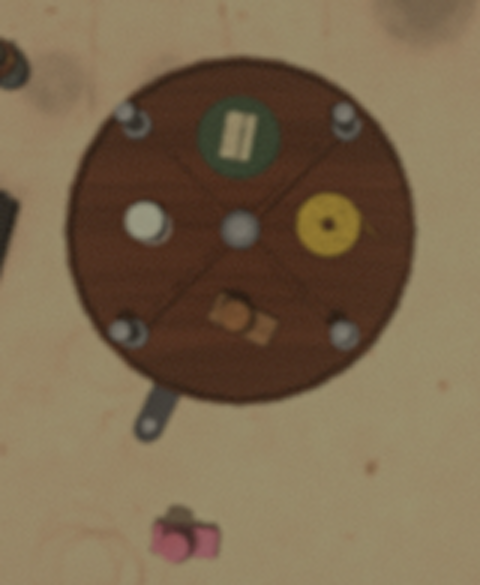

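Request:
{"method": "send_rows", "body": {"moves": "1 -0.05 -0.048 0 0.05; 1 -0.484 -0.467 0 0.305; 1 -0.484 -0.467 0 0.305; 1 -0.484 -0.467 0 0.305; 1 -0.484 -0.467 0 0.305; 1 -0.484 -0.467 0 0.305; 1 -0.484 -0.467 0 0.305; 1 -0.484 -0.467 0 0.305; 1 -0.484 -0.467 0 0.305; 1 -0.484 -0.467 0 0.305; 1 -0.484 -0.467 0 0.305; 1 -0.484 -0.467 0 0.305; 1 -0.484 -0.467 0 0.305; 1 -0.484 -0.467 0 0.305; 1 -0.484 -0.467 0 0.305; 1 -0.484 -0.467 0 0.305; 1 -0.484 -0.467 0 0.305; 1 -0.484 -0.467 0 0.305; 1 -0.484 -0.467 0 0.305; 1 -0.484 -0.467 0 0.305"}}

```text
time_s: 2.82
position: [501.4, -8.6, 244.9]
orientation: [0.0, 0.291, 0.957, 0.0]
wrist_force: [0.5, 0.3, 0.9]
gripper_width: 0.4
gripper_force: 0.0
```

Request:
{"method": "send_rows", "body": {"moves": "1 0 0 0.04 0; 1 0 0 0.08 0; 1 0 0 0.12 0; 1 0 0 0.145 0; 1 0 0 0.158 0; 1 0 0 0.163 0; 1 0 0 0.163 0; 1 0 0 0.163 0"}}

```text
time_s: 3.48
position: [502.8, -9.3, 83.8]
orientation: [0.002, 0.292, 0.957, 0.0]
wrist_force: [0.8, 0.6, 0.2]
gripper_width: 0.6
gripper_force: 0.0
```

```bash
cat > arc.py <<'E'
import numpy as np,sys
from h import observe
# finger path: post angle th from a to b (deg), gap 18 mm behind post; rows in tool axes of current pose
a,b,n=map(float,sys.argv[1:4]); s=observe(); w,x,y,z=s["orientation"]
p=np.array(s["position"][:2]); X=np.array([2*x*x-1,2*x*y]); Y=np.array([2*x*y,2*y*y-1]); h0=np.degrees(np.arctan2(X[1],X[0]))
C=np.array([558.8,98.7]); print(p,h0,s["wrist_force"])
for th in np.linspace(a,b,int(n)+1)[1:]:
    t=np.radians(th); d=np.array([np.sin(t),-np.cos(t)]); q=C+117.5*np.array([np.cos(t),np.sin(t)])-18*d-p
    print("1 %.4f %.4f 0 %.3f"%(q@X/1e3,q@Y/1e3,np.radians(h0-(th-90))),end="; ")
E
sed -i 's/^a,b,n=/a,b,n=/' arc.py; python3 arc.py 233 210 20; python3 -c "
from h import *
s=observe();print(s['position'],s['wrist_force'])"
```

```text
[502.82913471  -9.33437546] 146.0920330431817 [0.83218668 0.57059362 0.17279026]
1 0.0046 0.0024 0 0.074; 1 0.0069 0.0022 0 0.094; 1 0.0093 0.0021 0 0.114; 1 0.0117 0.0020 0 0.134; 1 0.0141 0.0020 0 0.154; 1 0.0165 0.0020 0 0.174; 1 0.0189 0.0021 0 0.194; 1 0.0212 0.0022 0 0.215; 1 0.0236 0.0024 0 0.235; 1 0.0260 0.0026 0 0.255; 1 0.0284 0.0029 0 0.275; 1 0.0307 0.0032 0 0.295; 1 0.0331 0.0036 0 0.315; 1 0.0354 0.0040 0 0.335; 1 0.0378 0.0045 0 0.355; 1 0.0401 0.0050 0 0.375; 1 0.0424 0.0055 0 0.395; 1 0.0447 0.0061 0 0.415; 1 0.0470 0.0068 0 0.435; 1 0.0493 0.0074 0 0.455; [502.82913471  -9.33437546  83.84390748] [0.83218668 0.57059362 0.17279026]
```

Request:
{"method": "send_rows", "body": {"moves": "1 0.0025 0.0012 0 0.04; 1 0.0046 0.0024 0 0.074; 1 0.0069 0.0022 0 0.094; 1 0.0093 0.0021 0 0.114; 1 0.0117 0.002 0 0.134; 1 0.0141 0.002 0 0.154; 1 0.0165 0.002 0 0.174; 1 0.0189 0.0021 0 0.194; 1 0.0212 0.0022 0 0.215; 1 0.0236 0.0024 0 0.235; 1 0.026 0.0026 0 0.255; 1 0.0284 0.0029 0 0.275; 1 0.0307 0.0032 0 0.295; 1 0.0331 0.0036 0 0.315; 1 0.0354 0.004 0 0.335; 1 0.0378 0.0045 0 0.355; 1 0.0401 0.005 0 0.375; 1 0.0418 0.0053 0 0.39; 1 0.0428 0.0056 0 0.398; 1 0.0428 0.0056 0 0.398"}}

```text
time_s: 5.15
position: [469.3, 19.0, 81.6]
orientation: [-0.0, 0.476, 0.88, 0.0]
wrist_force: [-0.1, -0.7, 0.8]
gripper_width: -0.0
gripper_force: 0.0
```

```bash
python3 - <<'E'
from h import *
p,d,W=measure("top","pics/z1.png")
R=np.hypot(W[...,0]-558.8,W[...,1]-98.7)
for c in clusters(W,(W[...,2]>70)&(W[...,2]<110)&(R<150)):
    e=c[3]-[558.8,98.7,0]; print(c,np.degrees(np.arctan2(e[1],e[0]))%360,np.hypot(*e[:2]))
E
python3 arc.py 213 198 16
```

```text
(np.int32(49), array([235.7, 180.4]), array([656.5, 162.8,  92.7]), array([656.5, 163.4,  91.2])) 33.51377337613662 117.18097115146303
(np.int32(44), array([306.3, 196.4]), array([623.3,   1.9,  93.5]), array([622.9,   1.3,  91.5])) 303.3493497325967 116.60004288163879
(np.int32(49), array([218.9, 251.1]), array([494.1, 195.6,  93.3]), array([494. , 196.5,  91.8])) 123.52752674353852 117.3195635859595
[469.41754413  18.93911843] 123.24264960193952 [-0.99497073 -0.99691972  0.27834994]
1 0.0021 0.0006 0 0.021; 1 0.0041 0.0004 0 0.037; 1 0.0060 0.0002 0 0.053; 1 0.0079 0.0000 0 0.070; 1 0.0099 -0.0001 0 0.086; 1 0.0118 -0.0002 0 0.102; 1 0.0138 -0.0003 0 0.119; 1 0.0157 -0.0004 0 0.135; 1 0.0176 -0.0004 0 0.151; 1 0.0196 -0.0004 0 0.168; 1 0.0215 -0.0003 0 0.184; 1 0.0235 -0.0003 0 0.201; 1 0.0254 -0.0001 0 0.217; 1 0.0274 0.0000 0 0.233; 1 0.0293 0.0002 0 0.250; 1 0.0312 0.0004 0 0.266;
```

View pics/z1.png

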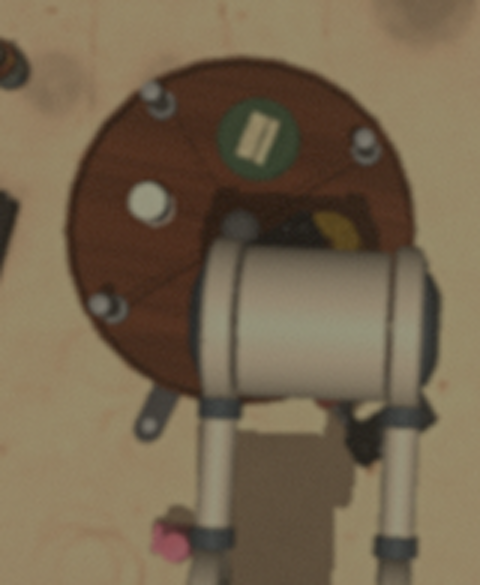

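Request:
{"method": "send_rows", "body": {"moves": "1 0.001 0.0003 0 0.01; 1 0.0021 0.0006 0 0.021; 1 0.0041 0.0004 0 0.037; 1 0.006 0.0002 0 0.053; 1 0.0079 0 0 0.07; 1 0.0099 -0.0001 0 0.086; 1 0.0118 -0.0002 0 0.102; 1 0.0138 -0.0003 0 0.119; 1 0.0157 -0.0004 0 0.135; 1 0.0176 -0.0004 0 0.151; 1 0.0196 -0.0004 0 0.168; 1 0.0215 -0.0003 0 0.184; 1 0.0235 -0.0003 0 0.201; 1 0.025 -0.0001 0 0.214; 1 0.026 0 0 0.222; 1 0.026 0 0 0.222; 1 0.024 0 0 0.222; 1 0.016 0 0 0.222; 1 0.006 0 0 0.222"}}

```text
time_s: 6.78
position: [466.6, 23.4, 81.7]
orientation: [0.0, 0.569, 0.822, 0.0]
wrist_force: [0.2, 0.3, 0.1]
gripper_width: 0.3
gripper_force: 0.0
```

Request:
{"method": "send_rows", "body": {"moves": "1 0 0 -0.03 0; 1 0 0 -0.07 0; 1 -0.02 0 -0.11 0; 1 -0.06 0 -0.15 0; 1 -0.1 0 -0.15 0; 1 -0.14 0 -0.15 0; 1 -0.18 0 -0.15 0; 1 -0.22 0 -0.15 0; 1 -0.26 0 -0.15 0; 1 -0.26 0 -0.15 0; 1 -0.26 0 -0.15 0"}}

```text
time_s: 7.7
position: [557.3, -223.1, 229.7]
orientation: [-0.001, 0.572, 0.821, -0.0]
wrist_force: [0.7, 0.8, -0.0]
gripper_width: 0.5
gripper_force: 0.0
```

```bash
cat > m.py <<'E'
from h import *
import sys
print(observe()["position"],observe()["time_s"])
C=np.array([558.8,98.7]); L=[]
ang=lambda v: np.degrees(np.arctan2(v[1],v[0]))%360
p,d,W=measure("top",sys.argv[1])
Ds=[d]+[snapshot("top")[1] for _ in range(3)]
W=world("top",np.median(Ds,0).astype(np.float32))
R=np.hypot(W[...,0]-C[0],W[...,1]-C[1]); Z=W[...,2]
P=[]
for lo,hi,mn,rm,rn in((70,115,20,150,0),(40,50,20,40,0),(4,14,60,200,141)):
    for c in clusters(W,(Z>lo)&(Z<hi)&(R<rm)&(R>rn),mn):
        e=c[3][:2]-C; print(lo,c[0],c[1],c[3],"ang %.1f r %.1f"%(ang(e),np.hypot(*e)))
for r in outline_of("rubber_stamp","top")[:3]:
    m=r["region"]; c=W[m].mean(0)
    if abs(c[0]-490)<60 and abs(c[1]-100)<60:
        for lo,hi in((24,60),(60,90),(90,120)):
            k=m&(Z>lo)&(Z<hi); print("stamp",lo,k.sum(),W[k].mean(0).round(1),"ang %.1f"%ang(W[k].mean(0)[:2]-C) )
E
python3 m.py pics/z2.png
```

```text
[ 557.27549947 -223.058272    229.73106533] 7.7
70 50 [245.5 175.7] [667.8 141.2  91. ] ang 21.3 r 117.0
70 46 [311.1 206.3] [600.4 -10.2  91.5] ang 290.9 r 116.6
70 52 [214.1 241.2] [516.5 208.1  91. ] ang 111.1 r 117.3
70 104 [250.4 252.8] [491.3 124.2  99.3] ang 159.3 r 72.2
70 43 [280.3 272. ] [449.3  56.5  92.6] ang 201.1 r 117.4
40 91 [264.6 225.6] [559.   99.5  43. ] ang 76.0 r 0.8
4 170 [236.4 287.7] [411.2 167.2   7.6] ang 155.1 r 162.7
stamp 24 116 [489.1 120.   42.1] ang 163.0
stamp 60 10 [488.2 121.1  87.3] ang 162.4
stamp 90 91 [491.8 124.2 100.9] ang 159.2
```

View pics/z2.png

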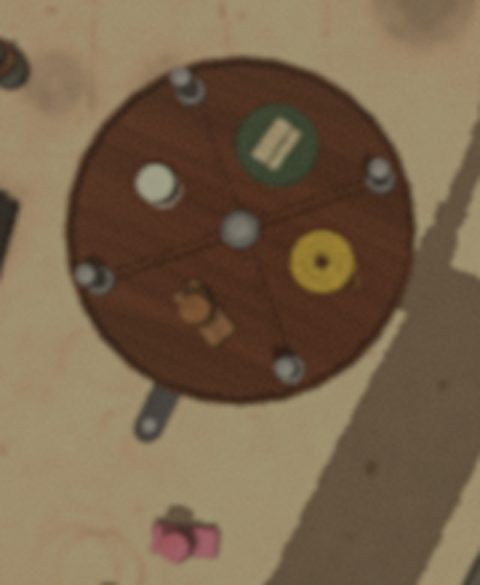

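Run:
```python
from h import *
C=np.array([558.8,98.9])
Ds=[];
for _ in range(3): p,d=snapshot("top"); Ds.append(d)
W=world("top",np.median(Ds,0).astype(np.float32)); Z=W[...,2]
np.set_printoptions(linewidth=220)
print(Z[240:270,238:266].round().astype(int))
cv2.imwrite("pics/z3.png",cv2.resize(p[232:276,230:274,::-1],None,fx=12,fy=12,interpolation=cv2.INTER_CUBIC))
```

```text
[[ 23  18  19  18  21  20  22  21  21  18  19  20  19  22  19  19  21  20  22  21  21  22  18  18  18  19  20  20]
 [ 19  21  22  20  20  20  17  21  21  18  22  19  21  23  21  21  19  21  20  22  20  21  20  23  19  22  21  18]
 [ 19  21  18  19  21  20  20  21  21  21  23  19  22  19  20  20  15  15  18  20  19  18  19  20  18  19  19  16]
 [ 21  20  19  21  23  19  20  20  23  16  20  40  42  39  22  21  20  19  18  21  23  16  21  20  18  19  20  23]
 [ 20  23  20  22  19  16  22  19  21  21  41  43  46  41  34  19  20  23  23  22  21  19  20  21  23  19  20  19]
 [ 17  19  18  20  21  19  20  22  17  41  39  45  46  41  42  19  21  22  19  20  20  24  20  21  18  18  22  18]
 [ 17  22  20  22  20  22  21  22  38  43  42  43  40  40  41  44  18  19  22  23  20  22  19  20  23  22  23  17]
 [ 21  22  19  21  20  22  41  41  44  43  44  43  86  87  40  40  40  19  16  18  22  22  20  20  21  18  20  20]
 [ 17  20  17  19  21  42  39  42  43  44 102 101 101 102  99  94  39  39  18  22  21  18  21  19  20  23  20  19]
 [ 18  22  23  22  21  42  40  44  41 101 101 105  99 102 102 102
[... 1650 characters left out ...]
  20  21]
 [ 20  20  20  21  18  22  18  21  18  20  19  19  22  20  21  24  23  40  42  43  36  23  21  18  19  18  20  21]
 [ 19  22  24  19  21  21  24  20  21  20  19  21  20  20  16  22  19  22  21  17  17  22  22  20  19  23  21  16]
 [ 20  17  19  18  19  22  23  18  20  20  21  19  20  25  21  20  21  18  18  19  22  19  23  19  21  21  20  21]
 [ 23  18  21  22  22  21  19  18  20  21  20  20  22  22  18  20  21  20  17  21  21  24  19  20  19  20  20  20]
 [ 18  20  18  19  21  20  19  19  22  20  16  21  17  16  19  17  20  18  24  20  20  20  19  19  17  17  23  19]
 [ 21  23  18  20  19  20  19  19  19  21  20  19  21  20  21  21  22  20  24  19  18  21  19  21  21  21  22  20]]
```

View pics/z3.png

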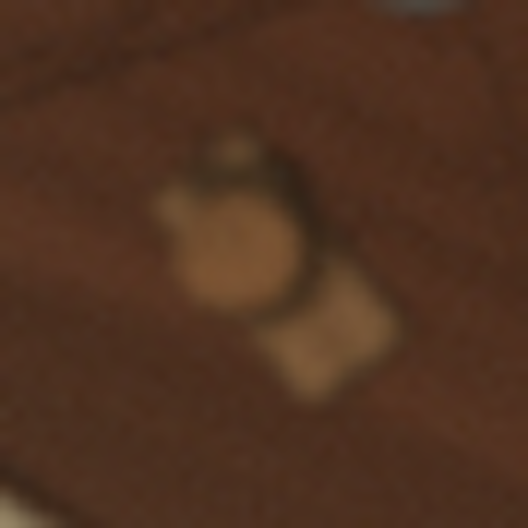

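Request:
{"method": "send_rows", "body": {"moves": "1 0.04 0 0 0; 1 0.08 0 0 0; 1 0.12 0 0 0; 1 0.16 0 0 0; 1 0.2 0 0 0; 1 0.24 0 0.04 0; 1 0.26 0 0.08 0; 1 0.26 0 0.12 0; 1 0.26 0 0.14 0; 1 0.26 0 0.15 0; 1 0.26 0 0.15 0; 1 0.26 0 0.15 0; 1 0.26 0 0.15 0"}}

```text
time_s: 9.18
position: [467.8, 23.5, 84.6]
orientation: [0.002, 0.57, 0.822, 0.001]
wrist_force: [0.3, -0.5, 1.7]
gripper_width: 0.4
gripper_force: 0.0
```

```bash
python3 arc.py 204.5 196.5 8
```

```text
[467.77124664  23.45218635] 110.49066995229411 [ 0.32543919 -0.50331281  1.65461236]
1 0.0145 -0.0048 0 -0.053; 1 0.0165 -0.0052 0 -0.035; 1 0.0186 -0.0056 0 -0.018; 1 0.0206 -0.0059 0 -0.000; 1 0.0227 -0.0062 0 0.017; 1 0.0247 -0.0064 0 0.035; 1 0.0268 -0.0067 0 0.052; 1 0.0288 -0.0069 0 0.070;
```

Request:
{"method": "send_rows", "body": {"moves": "1 0.006 -0.002 0 -0.02; 1 0.011 -0.0038 0 -0.02; 1 0.0145 -0.0048 0 -0.02; 1 0.0165 -0.0052 0 -0.018; 1 0.0186 -0.0054 0 -0.01; 1 0.0206 -0.0056 0 0; 1 0.0227 -0.006 0 0.017; 1 0.0247 -0.0062 0 0.035; 1 0.0262 -0.0064 0 0.047; 1 0.0275 -0.0066 0 0.058; 1 0.0275 -0.0066 0 0.058; 1 0.0265 -0.0066 0 0.058; 1 0.02 -0.0066 0 0.058; 1 0.005 -0.0066 0 0.058; 1 0 -0.0066 0 0.058"}}

```text
time_s: 10.43
position: [460.4, 20.1, 81.6]
orientation: [0.0, 0.594, 0.805, -0.0]
wrist_force: [-0.3, -0.1, -1.0]
gripper_width: 0.5
gripper_force: 0.0
```

Request:
{"method": "send_rows", "body": {"moves": "1 0 0 -0.03 0; 1 0 0 -0.07 0; 1 -0.02 0 -0.11 0; 1 -0.06 0 -0.15 0; 1 -0.1 0 -0.15 0; 1 -0.14 0 -0.15 0; 1 -0.18 0 -0.15 0; 1 -0.22 0 -0.15 0; 1 -0.26 0 -0.15 0; 1 -0.26 0 -0.15 0; 1 -0.26 0 -0.15 0"}}

```text
time_s: 11.35
position: [536.6, -229.4, 230.0]
orientation: [-0.001, 0.595, 0.804, -0.0]
wrist_force: [0.7, 1.3, -0.1]
gripper_width: 0.3
gripper_force: 0.0
```

```bash
python3 m.py pics/z4.png
```

```text
[ 536.60864045 -229.43119024  229.97520546] 11.35
70 49 [248.9 174.6] [670.5 133.6  91.6] ang 17.4 r 117.0
70 46 [312.2 209.5] [593.1 -12.8  91.4] ang 287.1 r 116.7
70 51 [213.3 238. ] [523.6 210.3  90.6] ang 107.5 r 117.0
70 102 [248.5 251.9] [493.1 128.5  99.3] ang 155.6 r 72.1
70 43 [276.9 273.1] [446.7  64.   93.3] ang 197.2 r 117.3
40 95 [264.4 225.7] [558.8 100.   42.9] ang 90.0 r 1.3
4 175 [236.5 287.5] [411.7 167.    7.4] ang 155.1 r 162.2
stamp 24 142 [491.  125.   41.1] ang 158.8
stamp 60 7 [489.4 123.6  87.3] ang 160.2
stamp 90 94 [493.5 128.7 100.3] ang 155.3
```

View pics/z4.png

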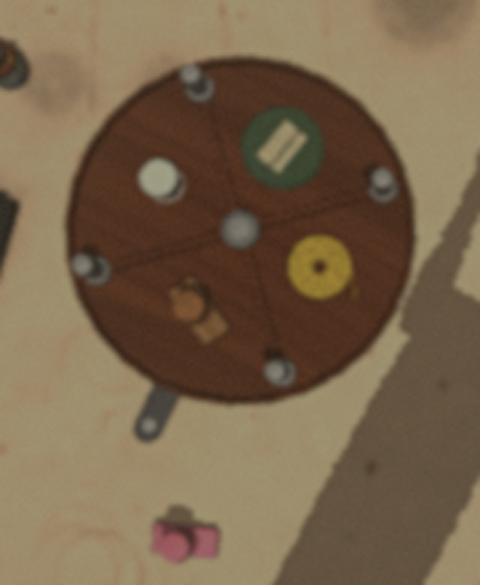

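The wooden stamp is now at about 155.5° and the tongue at 155.1°. The arm is clear of everything and the stamp is upright, at crop pixel (193,308).

```bash
python3 -c "
from workcell import hand_in; print(hand_in())"
```

```text
the job is handed in; nothing more can be done
None
```

I turned the tray about 29° by one rim post, so the wooden stamp now stands within about 0.5° of the pointer tongue; the arm touched nothing else, and the job was handed in at about 11.5 s.

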